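# Index the swivel vise to the first hole of its sector

## Robot

A 6-joint arm with a two-finger parallel gripper is mounted at the origin on the work surface. World frame = base frame: x ahead of the robot, y to its left, z up, the work surface at z = 0. Lengths are in m, angles in rad, forces in N, time in s.
With the tool pointing down it reaches from about 0.275 to 0.875 m from the base axis. Payload 12.5 kg.
Tool frame: the origin (TCP) lies midway between the tips of the shut fingers; the grasp point (between the pads) lies 19 mm behind it; z points along the fingers, y is the line along which they close (so a half turn about z gives the same grasp; the last joint's range is limited). The gripper opens to 85 mm and grips with 20 to 120 N. Pads are 22 mm wide; open, the fingers measure 114 mm over their backs; the gripper's body (76 mm by 85 mm) begins 54 mm behind the grasp point. The pads swing forward as they close: fully open they stand 13 mm farther back than shut.
Start: joints at [1.108, 0.351, 1.652, -0, 1.139, -0.085], TCP at [0.203, 0.511, 0.231] pointing down, gripper open.
Joint ranges: [-2.75, 2.75], [-0.79, 2.1], [0.01, 2.65], [-1.57, 4.71], [0.07, 3.14], [-2.87, 2.87]. Speed limits (rad/s): [2.22, 2.22, 2.79, 3.14, 3.14, 3.14].

## Interface

Orientations are given as a unit quaternion [x, y, z, w].
In Python, from workcell import manip, viewer, order gives the robot as it stands. The module is installed in compiled form; this text tells all that it offers.
- The arm moves only by the tool send_rows, never from a script. Its argument "rows" is text: rows parted by semicolons, each of 7 numbers parted by spaces: the shift along the tool's x, y, z in mm, then the turn, a rotation vector about the tool's x, y, z in degrees, then the closure, from -1 (fully open) to 1 (shut), so that 0 is half open. In form: x y z rx ry rz grip; .... A call has 1 to 8 rows; each row is the pose to reach, as a shift and turn from the pose commanded when the call began, along the tool's axes at that moment; what a row does not reach only later rows make up. A row lasts 1/12 s, in which the tool goes at most 41.7 mm and 7.16 degrees, less where a joint would pass 70% of its speed; a pose out of reach is approached as far as the arm can. A call with a gripper value outside its range is refused whole. The fingers move at their own pace and stop on an object; "newtons" is the grip in N (left out, the last holds). Time passes only in rows, so rows that repeat a pose let the fingers close. It gives the time, the measured TCP pose, the force, the opening and the grip force at its end, in the units of the state.
- manip.state(): the state, without advancing time (a new reading comes with each control period).
- viewer.read_camera(name): name is "side" or "top"; returns the picture (420x560x3 uint8, red, green, blue); there is no depth.
- viewer.camera_info(name): a dict with "K" (3x3 intrinsics, pixels), "dist" ([k1, k2, p1, p2, k3] as OpenCV has them; the pictures are not rectified), "R" (3x3) and "t" (3): a world point X has camera coordinates R X + t. Camera axes: x right, y down, z forward; pixel columns grow to the right and rows downward; lengths in m; the calibration is good to about 2 mm. A picture is of the moment at which its call begins. camera_info takes no time and is no camera call.
- order.job_done(): hands the job in; it is judged then, once.
The state is a dict: "time_s": time; "qpos": joint angles; "joint_vel": joint speeds; "joint_efforts": joint torques, N m; "ee_pos": TCP position; "tool_rot": TCP orientation; "wrist_force": force on the tool from outside, world axes, zero at the start; "ft_torque": the same for the moment, N m; "gripper_width": finger opening in m; "gripper_force": force on a finger pad.
Only numpy, scipy, OpenCV 4.12 (cv2) and the standard library are available. Lean on these libraries where they do the work, as an engineer would, in place of code of your own. Each camera call takes 0.05 s, during which the arm holds its last target. There are 200 camera calls.

## Task

The gauge in the swivel vise is to face its next station: draw the spring index pin by its knob out of the parking hole, swing the vise anticlockwise (seen from above), and bring it round until the pin drops fully home in the first hole of the index sector, not the second. Feel for the hole: never force the pin against its side or press it hard onto the plate, do not push on the gauge, and leave the other things on the bench where they are. Let go once the vise is locked.

Things in the scene. Friction and masses are not known exactly. Their poses are not given: they have to be found in the camera images.
- stand: fixed round base of the swivel vise, grey cast iron, 240 mm across, bolted down by three feet; origin on the vise's upright turning axis, at bench level. Its x axis points to the parking hole. Its top is a flat steel rim 30 mm above the bench. The pin's circle round the axis has 90 mm radius. The vise jaws end 109 mm above the bench, within 30 mm of the axis on the knob's side
- parking_hole (a point): centre of the 11 mm parking hole, in the rim's top face, 90 mm from the axis; the pin is in it at the start. It is fixed to the stand. (Three dark 8 mm cap screws along the outer edge of the index sector, 106 mm from the axis, are not holes.)
- rim_top (a point): point on the axis, 30 mm above the bench. Anticlockwise of the parking hole an aluminium index sector lies on the rim: a curved plate 2.5 mm thick over 56 degrees, its ends sloping over 16 mm (the pin rides up them), with two 11 mm holes. Its setting is not measured, only seen or felt: first hole 31 to 45 degrees on from the parking hole (near end 18 degrees before it), second 20 degrees further
- swivel (a joint): angle of the vise about the stand's axis, rad: 0 with the pin in the parking hole, grows anticlockwise seen from above. It turns with some friction (0.22 N m, 2 to 3 N at the knob; 4 to 7 N with the pin riding up the sector's slope) and stays where it is left
- plunger (a joint): lift of the spring index pin, m: 0 home in a hole (tip 6 mm below the rim's top), 0.006 with the tip on the rim, 0.0085 on the sector, 0.016 fully drawn. The spring pushes it down with 4.5 N at home, 8.5 N fully drawn, the weight adds 1 N; free, it drops by itself over a hole, but a hard sideways push on the knob can hold it by friction: ease off and it drops
- knob (a point): centre of the pin's knurled metal mushroom knob, 29 mm across, 23 mm tall, axis upright; it rides on the vise's index arm 90 mm from the stand's axis and rises with the pin. With the pin home this centre is 87 mm above the bench; below the knob (from 76 mm down) are a barrel 21 mm across, up to 70 mm above the bench, and the arm, 30 mm wide, up to 58 mm
- pin: steel index pin below the arm, 9 mm thick with a round nose, part of the knob; origin on its axis at the height of the knob's underside (76 mm above the bench when home), nose 52 mm below that
- gauge: pressure gauge held upright by its brass socket in the vise jaws, 69 mm across, 34 mm deep, its centre on the stand's axis 152 mm above the bench and its top at 187 mm; it turns with the vise and its dial (x axis) looks out over the knob. Origin on the stand's axis at bench level. Delicate: do not push on it
- wrench: loose steel wrench 170 mm long lying on the bench; leave it
- screwdriver: loose screwdriver 180 mm long lying on the bench; leave it
- adapter: loose brass adapter, 26 mm across, 36 mm tall; origin under its centre; leave it
- plug: loose steel plug, 28 mm across, 30 mm tall; origin under its centre; leave it
- tape: loose yellow roll of sealing tape, 54 mm across, 18 mm tall; leave it
- big_gauge: loose 104 mm pressure gauge lying on its back, 35 mm tall; leave it
- sealant: loose white bottle, 42 mm across, 105 mm tall; leave it

How it is judged:
By the outcome, as a careful person would: the job done as asked, in the order asked, and still so for the second after the job is handed in, with the robot touching nothing.
It also fails if it takes over 42 s, if anything falls off the work surface, if the arm or the gripper's body presses on something with over 40 N, if the wrist force passes 120 N, or if a joint passes its speed limit or range.

## Working session

There is one attempt and no reset: what is moved stays moved. The work goes in short steps, Python scripts to look and compute and a tool call to move; the robot and the scene stay as the last step left them, time stands still between calls to the robot, and variables do not carry over. Pictures are saved under pics/ and viewed, at most 10 in all, crops included, and the job is handed in when it is done.

Besides the shell and the picture viewer there is one more tool, called as name(argument=value, ...) on one line, values as JSON. send_rows: Moves the arm, as the interface text tells. Its arguments: {"type":"object","properties":{"rows":{"type":"string"},"newtons":{"type":"number"}},"required":["rows"]}

```bash
mkdir -p pics; python3 - <<'E'
from workcell import manip, viewer, order
import cv2
for n in("side","top"):
    im=viewer.read_camera(n); cv2.imwrite(f"pics/{n}0.png",cv2.resize(im[:,:,::-1],(800,600),interpolation=cv2.INTER_CUBIC))
    cv2.imwrite(f"pics/{n}0raw.png",im[:,:,::-1])
    i=viewer.camera_info(n);print(n,i)
s=manip.state();print(s)
E
```

```text
side {'K': array([[543.35553023,   0.        , 281.73919109],
       [  0.        , 543.35553023, 206.66251178],
       [  0.        ,   0.        ,   1.        ]]), 'dist': array([-0.0892962,  0.       ,  0.       ,  0.       ,  0.       ]), 'R': array([[ 0.71439094, -0.69962001,  0.01331982],
       [-0.47204263, -0.49588574, -0.72888482],
       [ 0.51654752,  0.51442119, -0.68450675]]), 't': array([-0.30983199,  0.34991916,  1.34424146])}
top {'K': array([[412.02009987,   0.        , 275.71703571],
       [  0.        , 412.02009987, 211.69111552],
       [  0.        ,   0.        ,   1.        ]]), 'dist': array([-0.0463143,  0.       ,  0.       ,  0.       ,  0.       ]), 'R': array([[-0.01480021, -0.99972553, -0.01816066],
       [-0.98059672,  0.01806299, -0.19520196],
       [ 0.19547641,  0.01491925, -0.98059491]]), 't': array([0.09638084, 0.50885909, 0.9584452 ])}
{'time_s': 0.1, 'qpos': array([ 1.10837778e+00,  3.51196342e-01,  1.65237394e+00,  1.18061915e-06,
        1.13909212e+00, -8.45993037e-02]), 'joint_vel': array([-0.00034651,  0.00072133, -0.00340963, -0.00142956,  0.00017623,
       -0.00066601]), 'joint_efforts': array([ 9.90185326e-04, -5.06824923e+01, -2.91879576e+01, -1.71094671e-04,
        2.68261720e-03, -6.28141912e-07]), 'ee_pos': array([0.20273177, 0.51094655, 0.23079933]), 'tool_rot': array([ 1.87788243e-01,  9.82209392e-01, -5.14845287e-04, -1.44991160e-04]), 'wrist_force': array([-0.45657433, -0.35089407, -0.28750243]), 'ft_torque': array([-0.02048043,  0.0100497 ,  0.00130976]), 'gripper_force': 0.0, 'gripper_width': 0.08537785785459302}
```

View pics/side0.png

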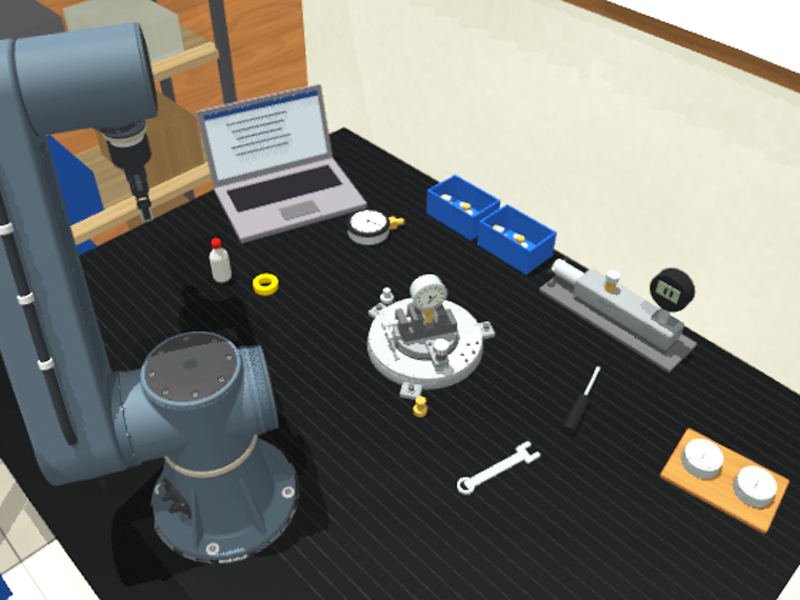

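View pics/top0.png

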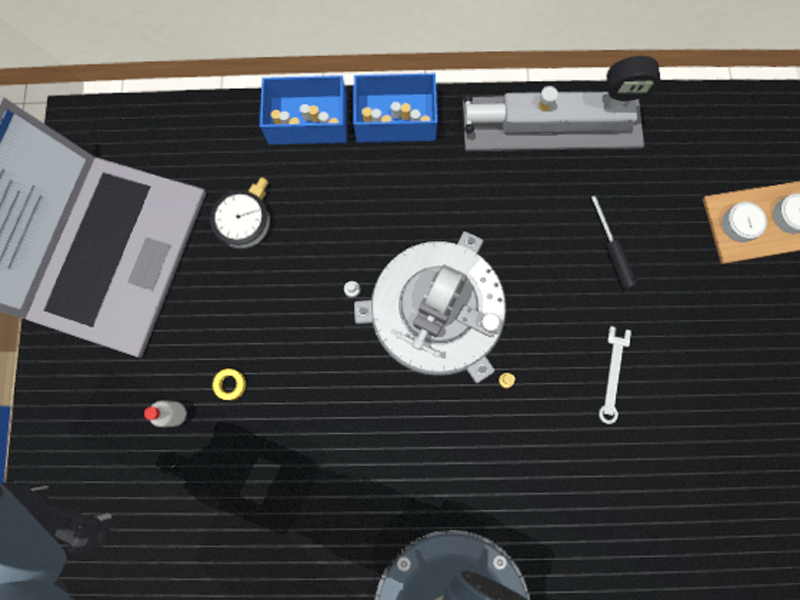

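Side: stand near (425,340), knob near (441,348). Top: stand centre near (439,307), knob near (490,322), sector holes and screws up and right near (485,280). I'll enlarge both.

```bash
python3 - <<'E'
import cv2
a=cv2.imread("pics/top0raw.png")[160:270,245:375];cv2.imwrite("pics/topc.png",cv2.resize(a,None,fx=5,fy=5,interpolation=cv2.INTER_CUBIC))
a=cv2.imread("pics/side0raw.png")[185:300,245:355];cv2.imwrite("pics/sidec.png",cv2.resize(a,None,fx=5,fy=5,interpolation=cv2.INTER_CUBIC))
E
```

```text
(no output)
```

View pics/topc.png

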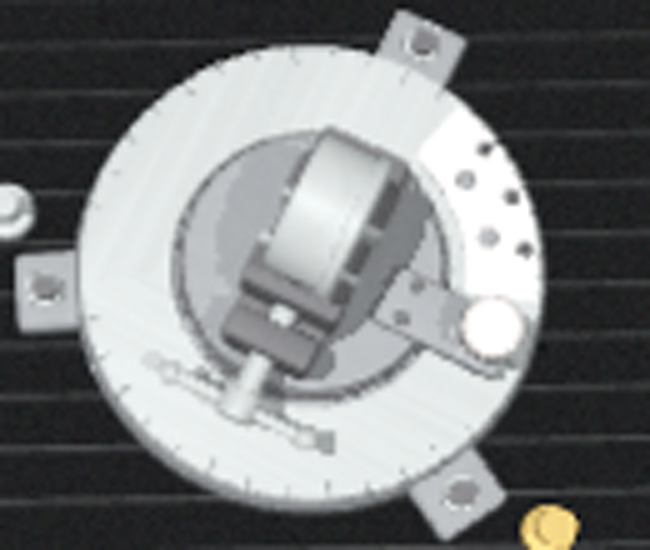

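View pics/sidec.png

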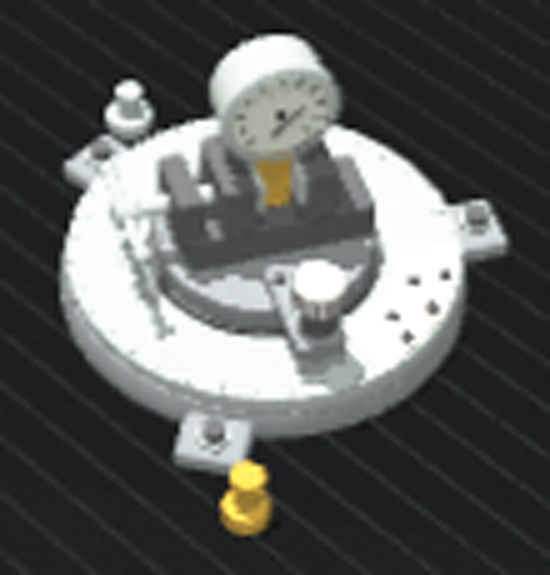

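Top crop: knob top (493,326), first hole (488,237), second (466,180), feet bolts (422,42), (463,491), (46,288). Side crop: knob top (321,278), holes (393,317) and (414,281), bolts (477,215), (213,432), (100,152).

```bash
cat > h.py <<'E'
import numpy as np,cv2
from workcell import viewer
I={n:viewer.camera_info(n) for n in("side","top")}
def nrm(n,p):
    i=I[n];return cv2.undistortPoints(np.array([[p]],float),i["K"],np.array(i["dist"]))[0,0]
def ray(n,p):
    i=I[n];u=nrm(n,p);return -i["R"].T@i["t"],i["R"].T@np.r_[u,1]
def atz(n,p,z):
    o,d=ray(n,p);return o+d*(z-o[2])/d[2]
def tri(pt,ps):
    A=[];b=[]
    for n,p in(("top",pt),("side",ps)):
        o,d=ray(n,p);d=d/np.linalg.norm(d);P=np.eye(3)-np.outer(d,d);A.append(P);b.append(P@o)
    return np.linalg.lstsq(np.vstack(A),np.hstack(b),rcond=None)[0]
T=lambda x,y:(245+(x+.5)/5-.5,160+(y+.5)/5-.5)
S=lambda x,y:(245+(x+.5)/5-.5,185+(y+.5)/5-.5)
E
python3 - <<'E'
from h import *
np.set_printoptions(precision=4,suppress=True)
B=[tri(T(*a),S(*b)) for a,b in(((422,42),(477,215)),((463,491),(213,432)),((46,288),(100,152)))]
print("bolts",B)
M=np.array([[2*b[0],2*b[1],1] for b in B]);c=np.linalg.solve(M,[b[0]**2+b[1]**2 for b in B]);print("centre",c[:2])
from scipy.optimize import least_squares
E=np.array([atz("top",T(*p),.03)[:2] for p in((78,283),(545,272),(300,44),(165,85),(140,440),(468,108))])
f=least_squares(lambda q:np.hypot(*(E-q).T)-.12,c[:2]);print("rim",f.x,f.fun)
for nm,a,b,z in(("knob",(493,326),(321,278),.0985),("h1",(488,237),(393,317),.0325),("h2",(466,180),(414,281),.0325)):
    k=tri(T(*a),S(*b));print(nm,k)
    for C in(c[:2],f.x):
      for P in(k,atz("top",T(*a),z),atz("side",S(*b),z)):
        d=P[:2]-C;print("  ",P,np.hypot(*d),np.degrees(np.arctan2(d[1],d[0])))
E
```

```text
bolts [array([ 0.6285, -0.0505,  0.0212]), array([ 0.3966, -0.0609,  0.0203]), array([0.5024, 0.1443, 0.0217])]
centre [0.5096 0.0107]
rim [0.5067 0.0114] [-0.0042 -0.0026 -0.0007  0.0016 -0.0013 -0.0022]
knob [ 0.4675 -0.0687  0.0983]
   [ 0.4675 -0.0687  0.0983] 0.08996957520713575 -117.93408094168987
   [ 0.4671 -0.0685  0.0985] 0.08990424404212002 -118.20546204991878
   [ 0.4677 -0.069   0.0985] 0.0901107963204943 -117.72177733483693
   [ 0.4675 -0.0687  0.0983] 0.0892206465538101 -116.06559151105016
   [ 0.4671 -0.0685  0.0985] 0.08914146352580324 -116.33775899560698
   [ 0.4677 -0.069   0.0985] 0.08937266718805345 -115.8545873313844
h1 [ 0.5229 -0.0779  0.0323]
   [ 0.5229 -0.0779  0.0323] 0.08966731412029703 -81.48364332880323
   [ 0.523  -0.078   0.0325] 0.08972858180751883 -81.44314207423474
   [ 0.5227 -0.078   0.0325] 0.08967275584194828 -81.6405122652803
   [ 0.5229 -0.0779  0.0323] 0.09079869437250909 -79.70821999174687
   [ 0.523  -0.078   0.0325] 0.09086189616133833 -79.66943963628307
   [ 0.5227 -0.078   0.0325] 0.0907965231062351 -79.86317283829052
h2 [ 0.5519 -0.068   0.0334]
   [ 0.5519 -0.068   0.0334] 0.08938904406890855 -61.74736759071905
   [ 0.5524 -0.0683  0.0325] 0.08989008844022929 -61.57253772280557
   [ 0.5523 -0.0673  0.0325] 0.08899483896319971 -61.322816272606914
   [ 0.5519 -0.068   0.0334] 0.09139136215896655 -60.31748672331838
   [ 0.5524 -0.0683  0.0325] 0.09189904922759794 -60.154320579580734
   [ 0.5523 -0.0673  0.0325] 0.09101375221273586 -59.896251352678235
```

send_rows(rows="-460 -441 0 0 0 96 -0.2;-460 -441 0 0 0 96 -0.2;-460 -441 0 0 0 96 -0.2;-460 -441 0 0 0 96 -0.2;-460 -441 0 0 0 96 -0.2;-460 -441 0 0 0 96 -0.2;-460 -441 0 0 0 96 -0.2;-460 -441 0 0 0 96 -0.2", newtons=30)

```text
time_s: 0.77
ee_pos: [0.3416, 0.2061, 0.2313]
tool_rot: [0.638, 0.77, 0.0, 0.0]
wrist_force: [1.7, 0.6, 0.8]
gripper_width: 0.0515
gripper_force: 0.0
```

```bash
cat > go.py <<'E'
# usage: go.py swing_deg z_mm [dr_mm]: shift from present pose to knob circle, in tool axes
import sys,numpy as np
from scipy.spatial.transform import Rotation as Ro
from workcell import manip
a,z=map(float,sys.argv[1:3])
C=np.array([.5096,.0107]);th=np.radians(-118+a)
s=manip.state();p=s["ee_pos"];R=Ro.from_quat(s["tool_rot"])
t=np.r_[C+.09*np.array([np.cos(th),np.sin(th)]),z/1000]
ty=np.array([-np.sin(th),np.cos(th),0]);tz=np.array([0,0,-1.])
G=Ro.from_matrix(np.c_[np.cross(ty,tz),ty,tz])
np.set_printoptions(precision=2,suppress=True)
d=p[:2]-C
print("t",s["time_s"],"pos",p*1000,"swing",np.degrees(np.arctan2(d[1],d[0]))+118,"r",np.hypot(*d)*1000)
print("row",R.inv().apply(t-p)*1000,np.degrees((R.inv()*G).as_rotvec()))
print("F",s["wrist_force"],"w",s["gripper_width"]*1000,"g",s["gripper_force"],"j6",s["qpos"][5])
E
python3 go.py 0 231
```

```text
t 0.7667 pos [341.55 206.13 231.29] swing 248.69170277542372 r 257.74313294224197
row [-293.5    72.43    0.3 ] [ 0.   -0.   38.73]
F [1.71 0.62 0.84] w 51.50368914896034 g 0.0 j6 0.23898020837671377
```

send_rows(rows="-293 72 0 0 0 38.7 -0.2;-293 72 0 0 0 38.7 -0.2;-293 72 0 0 0 38.7 -0.2;-293 72 0 0 0 38.7 -0.2;-293 72 0 0 0 38.7 -0.2;-293 72 0 0 0 38.7 -0.2;-293 72 0 0 0 38.7 -0.2;-293 72 0 0 0 38.7 -0.2")

```text
time_s: 1.43
ee_pos: [0.4699, -0.0701, 0.2311]
tool_rot: [0.856, 0.516, 0.0, 0.001]
wrist_force: [-1.5, 0.8, -0.1]
gripper_width: 0.0512
gripper_force: 0.0
```

```bash
python3 go.py 0 130
```

```text
t 1.4333 pos [469.87 -70.14 231.12] swing 1.8290260913309169 r 90.07910767882265
row [  0.1   -2.99 101.12] [0.06 0.03 0.17]
F [-1.51  0.82 -0.05] w 51.192278208038346 g 0.0 j6 0.2403876828537518
```

send_rows(rows="0 -3 40 0 0 0 -0.2;0 -3 80 0 0 0 -0.2;0 -3 115 0 0 0 -0.2;0 -3 120 0 0 0 -0.2;0 -3 120 0 0 0 -0.2")

```text
time_s: 1.85
ee_pos: [0.4645, -0.0639, 0.1101]
tool_rot: [0.855, 0.518, -0.002, -0.002]
wrist_force: [-0.5, 0.3, 0.4]
gripper_width: 0.0513
gripper_force: 0.0
```

```bash
python3 - <<'E'
from workcell import viewer
import cv2,numpy as np
a=viewer.read_camera("top")[140:260,250:380,::-1];b=viewer.read_camera("side")[165:285,245:375,::-1]
cv2.imwrite("pics/near1.png",cv2.resize(np.hstack([a,b]),None,fx=3,fy=3,interpolation=cv2.INTER_CUBIC))
E
python3 go.py 0 67
```

```text
t 1.95 pos [466.53 -64.32 112.86] swing -1.861257986655417 r 86.50929153958184
row [-3.57  2.71 45.87] [ 0.09 -0.02  0.38]
F [ 0.82 -0.5   0.18] w 51.07167645500432 g 0.0 j6 0.24611278642889778
```

View pics/near1.png

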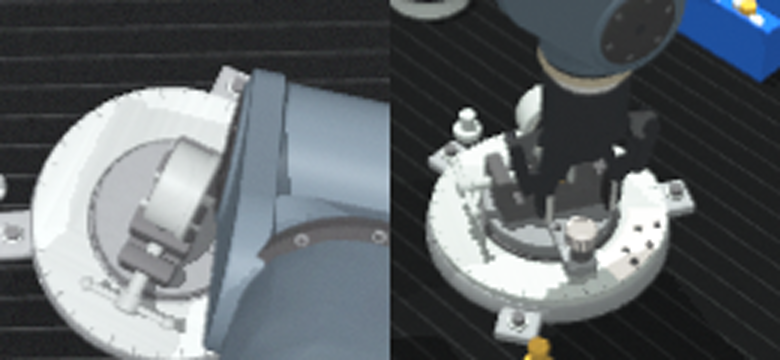

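Side view: the fingers straddle the knob from above, with the knob at (580,232) and the gauge clear. I'll settle, then go down.

send_rows(rows="0 0 0 0 0 0 -0.2;0 0 0 0 0 0 -0.2;0 0 0 0 0 0 -0.2")

```text
time_s: 2.2
ee_pos: [0.4663, -0.0644, 0.1126]
tool_rot: [0.856, 0.518, 0.001, 0.001]
wrist_force: [0.4, -0.2, -0.6]
gripper_width: 0.0512
gripper_force: 0.0
```

```bash
python3 go.py 0 67
```

```text
t 2.2 pos [466.27 -64.4  112.59] swing -1.9827551476620044 r 86.69867262842081
row [-3.4   2.88 45.6 ] [ 0.13 -0.03  0.37]
F [ 0.4  -0.17 -0.58] w 51.19794867320512 g 0.0 j6 0.24608519737047743
```

send_rows(rows="-3.4 2.9 0 0 0 0.4 -0.2;-3.4 2.9 15 0 0 0.4 -0.2;-3.4 2.9 30 0 0 0.4 -0.2;-3.4 2.9 40 0 0 0.4 -0.2;-3.4 2.9 45 0 0 0.4 -0.2;-3.4 2.9 45.5 0 0 0.4 -0.2;-3.4 2.9 45.5 0 0 0.4 -0.2;-3.4 2.9 45.5 0 0 0.4 -0.2")

```text
time_s: 2.87
ee_pos: [0.467, -0.0688, 0.0663]
tool_rot: [0.857, 0.515, 0.0, 0.0]
wrist_force: [-0.7, 0.7, -0.0]
gripper_width: 0.051
gripper_force: 0.0
```

```bash
python3 go.py 0 67
```

```text
t 2.8667 pos [466.97 -68.78  66.32] swing -0.20893908362836555 r 90.19215086505038
row [ 0.19  0.33 -0.68] [ 0.04 -0.01 -0.04]
F [-0.74  0.72 -0.  ] w 51.02148733355817 g 0.0 j6 0.2445511948671004
```

send_rows(rows="0 0 0 0 0 0 0.1;0 0 0 0 0 0 0.2;0 0 0 0 0 0 0.3;0 0 0 0 0 0 0.45;0 0 0 0 0 0 0.5;0 0 0 0 0 0 0.5;0 0 0 0 0 0 0.5;0 0 0 0 0 0 0.5", newtons=30)

```text
time_s: 3.53
ee_pos: [0.4671, -0.0689, 0.0664]
tool_rot: [0.857, 0.515, 0.0, 0.001]
wrist_force: [-0.5, -1.3, 5.3]
gripper_width: 0.0281
gripper_force: 29.2
```

```bash
python3 go.py 0 67
```

```text
t 3.5333 pos [467.15 -68.88  66.36] swing -0.07937372573914558 r 90.19617997777897
row [ 0.2   0.13 -0.64] [ 0.08 -0.02 -0.05]
F [-0.54 -1.27  5.34] w 28.10600682613354 g 29.1751492023468 j6 0.24462151508216204
```

send_rows(rows="0 0 -3 0 0 0 0.5;0 0 -6 0 0 0 0.5;0 0 -9 0 0 0 0.5;0 0 -12 0 0 0 0.5;0 0 -13 0 0 0 0.5;0 0 -13 0 0 0 0.5;0 0 -13 0 0 0 0.5")

```text
time_s: 4.12
ee_pos: [0.4667, -0.0687, 0.0788]
tool_rot: [0.857, 0.515, 0.0, 0.0]
wrist_force: [4.3, -1.4, -9.0]
gripper_width: 0.0279
gripper_force: 30.3
```

```bash
python3 go.py 0 79.4; python3 - <<'E'
from workcell import viewer
import cv2
cv2.imwrite("pics/lift.png",cv2.resize(viewer.read_camera("side")[165:285,245:375,::-1],None,fx=4,fy=4,interpolation=cv2.INTER_CUBIC))
E
```

```text
t 4.1167 pos [466.69 -68.66  78.79] swing -0.39913120486625076 r 90.21773328673108
row [ 0.22  0.63 -0.61] [ 0.02 -0.01 -0.04]
F [ 4.25 -1.42 -8.97] w 27.90482806832418 g 30.27957648038864 j6 0.24455646952538515
```

View pics/lift.png

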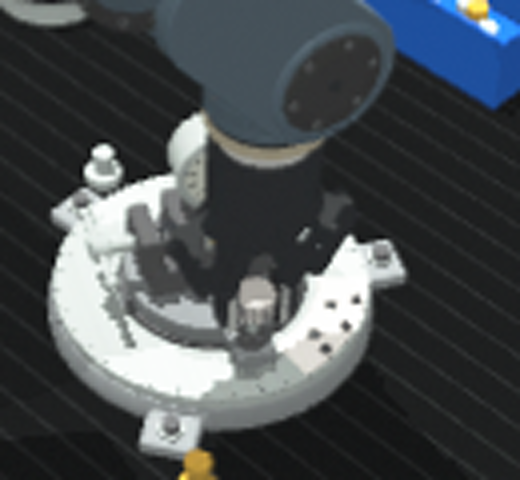

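The pin is drawn (Fz −9 N matches the spring) and the knob is up at (258,292). Now I swing along the arc.

send_rows(rows="0.2 6.3 0 0 0 -4 0.5;0.9 12.5 0 0 0 -8 0.5;2 18.7 0 0 0 -12 0.5;3.5 24.8 0 0 0 -16 0.5;5.4 30.8 0 0 0 -20 0.5;7.8 36.6 0 0 0 -24 0.5;10.5 42.3 0 0 0 -28 0.5;10.5 42.3 0 0 0 -28 0.5")

```text
time_s: 4.83
ee_pos: [0.5091, -0.0793, 0.0784]
tool_rot: [0.706, 0.708, -0.0, -0.0]
wrist_force: [3.5, -1.2, -8.7]
gripper_width: 0.0279
gripper_force: 30.6
```

```bash
python3 go.py 34 78.8
```

```text
t 4.8333 pos [509.13 -79.26  78.38] swing 27.69901856756215 r 89.96618129368082
row [ 0.44  9.88 -0.42] [-0.04 -0.02 -5.87]
F [ 3.54 -1.22 -8.65] w 27.876800068996943 g 30.646845996379852 j6 -0.24720053067678713
```

send_rows(rows="0.1 4.2 0 0 0 -2.7 0.5;0.4 8.3 0 0 0 -5.3 0.5;0.4 8.3 0 0 0 -5.3 0.5;0.4 8.3 1.5 0 0 -5.3 0.5;0.4 8.3 3 0 0 -5.3 0.5;0.4 8.3 3 0 0 -5.3 0.5;0.4 8.3 3 0 0 -5.3 0.5")

```text
time_s: 5.42
ee_pos: [0.517, -0.0789, 0.0757]
tool_rot: [0.674, 0.738, -0.0, -0.0]
wrist_force: [2.4, -1.1, -7.5]
gripper_width: 0.028
gripper_force: 30.8
```

```bash
python3 go.py 33 75
```

```text
t 5.4167 pos [516.96 -78.91  75.7 ] swing 32.69236994248696 r 89.91027448799106
row [-0.09  0.48  0.7 ] [-0.01 -0.    0.2 ]
F [ 2.39 -1.13 -7.47] w 28.034650427857997 g 30.80189824104309 j6 -0.33113472036221614
```

send_rows(rows="0 0 0 0 0 0 0.3;0 0 0 0 0 0 0.2;0 0 0 0 0 0 0.2;0 0 0 0 0 0 0.2;0 0 0 0 0 0 0.2")

```text
time_s: 5.83
ee_pos: [0.5172, -0.0789, 0.076]
tool_rot: [0.674, 0.739, 0.0, 0.0]
wrist_force: [0.5, -0.4, -0.6]
gripper_width: 0.0339
gripper_force: 0.0
```

```bash
python3 go.py 33 75
```

```text
t 5.8333 pos [517.23 -78.87  76.03] swing 32.870253811757095 r 89.89131902892322
row [-0.11  0.2   1.03] [0.01 0.   0.26]
F [ 0.5  -0.41 -0.55] w 33.93092130790214 g 0.0 j6 -0.3320935527373349
```

send_rows(rows="0 1.5 0 0 0 -1 0.2;0 3 0 0 0 -2 0.2;0 3.5 0 0 0 -2.3 0.2;0 4 0 0 0 -2.6 0.2;0.1 4.5 0 0 0 -2.9 0.2;0.1 5 0 0 0 -3.2 0.2;0.2 5.5 0 0 0 -3.5 0.2")

```text
time_s: 6.42
ee_pos: [0.5227, -0.0782, 0.0758]
tool_rot: [0.651, 0.759, 0.0, 0.0]
wrist_force: [-0.1, 0.6, -0.3]
gripper_width: 0.0341
gripper_force: 0.0
```

```bash
python3 go.py 37 75
```

```text
t 6.4167 pos [522.68 -78.2   75.8 ] swing 36.36825052435216 r 89.85968243399063
row [-0.14  0.99  0.8 ] [ 0.   -0.   -0.22]
F [-0.06  0.62 -0.35] w 34.08372428549222 g 0.0 j6 -0.3899392158275508
```

send_rows(rows="0 0.5 0 0 0 -0.3 0.2;0 1 0 0 0 -0.6 0.2")

```text
time_s: 6.58
ee_pos: [0.5235, -0.078, 0.0758]
tool_rot: [0.647, 0.763, -0.0, -0.0]
wrist_force: [-1.2, -0.2, 2.4]
gripper_width: 0.0345
gripper_force: 0.9
```

```bash
python3 go.py 37 75; python3 - <<'E'
from workcell import viewer
import cv2
cv2.imwrite("pics/rel.png",cv2.resize(viewer.read_camera("side")[195:275,265:365,::-1],None,fx=6,fy=6,interpolation=cv2.INTER_CUBIC))
E
```

```text
t 6.5833 pos [523.52 -78.01  75.78] swing 36.91916814435987 r 89.80006991366422
row [-0.2   0.13  0.78] [-0.02 -0.01  0.39]
F [-1.21 -0.19  2.39] w 34.51254885195025 g 0.9389780089259148 j6 -0.3996891009349554
```

View pics/rel.png

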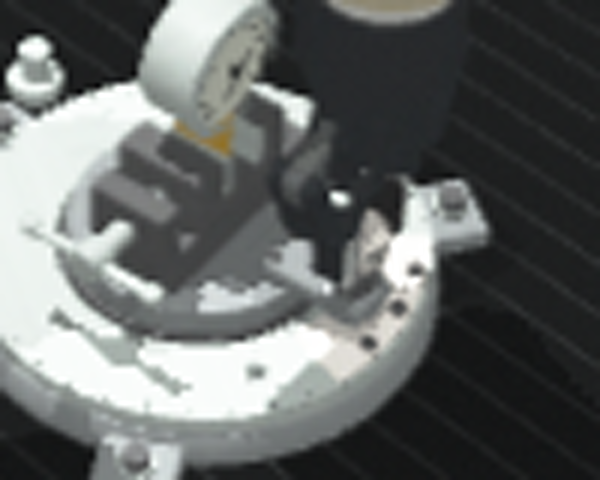

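The knob at (370,245) is between the fingers and contact has just begun, so I keep feeling in small steps.

send_rows(rows="0 0.5 0 0 0 -0.3 0.2;0 1 0 0 0 -0.6 0.2")

```text
time_s: 6.8
ee_pos: [0.5243, -0.0779, 0.0758]
tool_rot: [0.643, 0.766, -0.0, -0.0]
wrist_force: [-2.6, -0.2, 2.1]
gripper_width: 0.034
gripper_force: 1.3
```

send_rows(rows="0 0.5 0 0 0 -0.3 0.2;0 1 0 0 0 -0.6 0.2")

```text
time_s: 6.97
ee_pos: [0.5255, -0.0777, 0.0758]
tool_rot: [0.639, 0.769, -0.0, -0.0]
wrist_force: [-1.4, -0.5, 1.7]
gripper_width: 0.0343
gripper_force: 1.3
```

```bash
python3 go.py 40 75
```

```text
t 6.9667 pos [525.49 -77.71  75.77] swing 38.18910730133945 r 89.82637740322744
row [-0.15  2.84  0.77] [-0.02 -0.01 -1.41]
F [-1.41 -0.54  1.7 ] w 34.25849242328652 g 1.263122521340847 j6 -0.41914876994568495
```

send_rows(rows="0 0.4 0 0 0 -0.25 0.2")

```text
time_s: 7.05
ee_pos: [0.5259, -0.0776, 0.0758]
tool_rot: [0.637, 0.771, -0.0, -0.0]
wrist_force: [-5.3, -1.0, 3.2]
gripper_width: 0.0341
gripper_force: 2.1
```

send_rows(rows="0 0.4 0 0 0 -0.25 0.2")

```text
time_s: 7.13
ee_pos: [0.526, -0.0775, 0.0757]
tool_rot: [0.635, 0.772, -0.0, -0.0]
wrist_force: [-6.1, -1.1, 4.4]
gripper_width: 0.0342
gripper_force: 2.9
```

```bash
python3 go.py 40 75
```

```text
t 7.1333 pos [525.99 -77.52  75.74] swing 38.52523963975182 r 89.72569057896808
row [-0.27  2.31  0.74] [-0.06 -0.02 -0.91]
F [-6.13 -1.07  4.44] w 34.18969498117749 g 2.9451001435518265 j6 -0.4272130316085367
```

Force rose from about 2 N to 6 N, so the pin has likely reached the hole. I ease off and look.

send_rows(rows="0 -1 0 0 0 0.5 0.2;0 -2.5 0 0 0 1.5 0.2;0 -2.5 0 0 0 1.5 0.2")

```text
time_s: 7.38
ee_pos: [0.5241, -0.0781, 0.0758]
tool_rot: [0.646, 0.763, 0.0, 0.0]
wrist_force: [-0.3, 0.1, 0.1]
gripper_width: 0.0342
gripper_force: 0.0
```

```bash
python3 go.py 36.5 75; python3 - <<'E'
from workcell import viewer
import cv2
cv2.imwrite("pics/drop.png",cv2.resize(viewer.read_camera("side")[195:275,265:365,::-1],None,fx=6,fy=6,interpolation=cv2.INTER_CUBIC))
E
```

```text
t 7.3833 pos [524.05 -78.1   75.83] swing 37.24487622723295 r 89.96458926980935
row [-0.02 -1.17  0.83] [0.04 0.01 0.96]
F [-0.25  0.06  0.1 ] w 34.18434355351326 g 0.0 j6 -0.4010640787858709
```

View pics/drop.png

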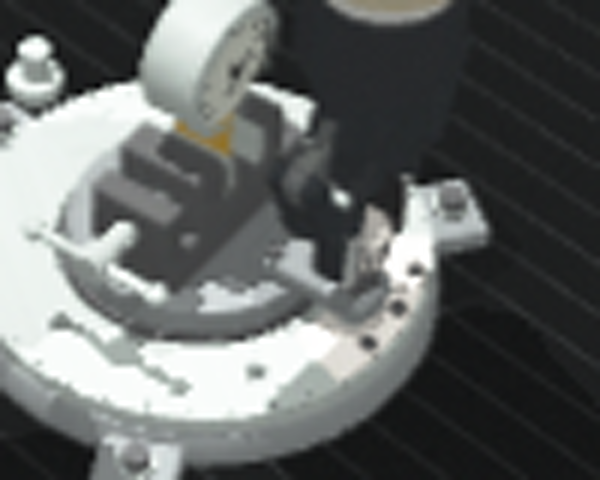

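```bash
python3 - <<'E'
from h import *
i=I["side"]
for a in(34,36.5):
  for l in(0,.0085):
    th=np.radians(-118+a);q=[]
    for dz in(.0985,.0755):
        X=np.array([.5096+.09*np.cos(th),.0107+.09*np.sin(th),dz+l])
        p=cv2.projectPoints(X[None],cv2.Rodrigues(i["R"])[0],i["t"],i["K"],np.array(i["dist"]))[0].ravel()
        q.append(((p-[265,195]+.5)*6-.5).round())
    print(a,l,q)
E
```

```text
34 0 [array([357., 229.]), array([354., 263.])]
34 0.0085 [array([358., 216.]), array([355., 251.])]
36.5 0 [array([362., 224.]), array([359., 258.])]
36.5 0.0085 [array([363., 211.]), array([360., 246.])]
```

send_rows(rows="0 0.8 0 0 0 -0.5 0.2;0 1.4 0 0 0 -0.9 0.2;0 1.4 0 0 0 -0.9 0.2")

```text
time_s: 7.68
ee_pos: [0.5255, -0.0778, 0.0758]
tool_rot: [0.639, 0.769, 0.0, 0.0]
wrist_force: [-0.3, 0.1, -0.2]
gripper_width: 0.034
gripper_force: 0.0
```

send_rows(rows="0 0.4 0 0 0 -0.2 0.2;0 0.4 0 0 0 -0.2 0.2")

```text
time_s: 7.85
ee_pos: [0.5258, -0.0777, 0.0758]
tool_rot: [0.638, 0.77, -0.0, 0.0]
wrist_force: [0.2, -0.7, -0.1]
gripper_width: 0.0341
gripper_force: 0.0
```

send_rows(rows="0 0.4 0 0 0 -0.2 0.2;0 0.4 0 0 0 -0.2 0.2")

```text
time_s: 8.02
ee_pos: [0.5259, -0.0777, 0.0758]
tool_rot: [0.637, 0.771, -0.0, -0.0]
wrist_force: [-2.3, 0.4, 0.3]
gripper_width: 0.0343
gripper_force: 0.9
```

```bash
python3 go.py 40 75
```

```text
t 8.0167 pos [525.86 -77.65  75.75] swing 38.42939414350765 r 89.8365999246917
row [-0.15  2.47  0.75] [-0.04 -0.01 -1.12]
F [-2.29  0.39  0.32] w 34.284491252224655 g 0.8784380368888378 j6 -0.4238844676568798
```

send_rows(rows="0 -2 0 0 0 1.2 0.2;0 -4 0 0 0 2.4 0.2;0 -4.5 0 0 0 2.8 0.2;0 -4.5 0 0 0 2.8 0.2")

```text
time_s: 8.35
ee_pos: [0.5215, -0.0785, 0.0758]
tool_rot: [0.656, 0.755, 0.0, 0.0]
wrist_force: [-0.5, 0.6, 1.2]
gripper_width: 0.0341
gripper_force: 0.0
```

send_rows(rows="0 -0.5 0 0 0 0.3 0.2;0 -1 0 0 0 0.6 0.2")

```text
time_s: 8.52
ee_pos: [0.5207, -0.0787, 0.0758]
tool_rot: [0.66, 0.751, 0.0, 0.0]
wrist_force: [1.3, 0.2, 0.1]
gripper_width: 0.0339
gripper_force: 0.3
```

send_rows(rows="0 -0.5 0 0 0 0.3 0.2;0 -1 0 0 0 0.6 0.2")

```text
time_s: 8.68
ee_pos: [0.52, -0.0787, 0.0759]
tool_rot: [0.664, 0.748, 0.0, 0.0]
wrist_force: [2.5, 1.9, -1.8]
gripper_width: 0.0341
gripper_force: 1.2
```

```bash
python3 go.py 34 75
```

```text
t 8.6833 pos [520.05 -78.74  75.91] swing 34.66255264167633 r 90.0530225828537
row [ 0.06 -1.04  0.91] [0.05 0.01 0.83]
F [ 2.45  1.92 -1.82] w 34.08147924065731 g 1.199282929301262 j6 -0.35826433010974207
```

send_rows(rows="0 -0.4 0 0 0 0.25 0.2;0 -0.4 0 0 0 0.25 0.2")

```text
time_s: 8.85
ee_pos: [0.5194, -0.0788, 0.0759]
tool_rot: [0.665, 0.747, 0.0, 0.0]
wrist_force: [1.6, 1.4, -0.6]
gripper_width: 0.034
gripper_force: 1.1
```

send_rows(rows="0 -0.4 0 0 0 0.25 0.2;0 -0.4 0 0 0 0.25 0.2")

```text
time_s: 9.02
ee_pos: [0.519, -0.0789, 0.0759]
tool_rot: [0.667, 0.745, 0.0, 0.0]
wrist_force: [1.8, 0.8, 1.4]
gripper_width: 0.034
gripper_force: 1.1
```

```bash
python3 go.py 34 75
```

```text
t 9.0167 pos [519.01 -78.91  75.86] swing 33.995112205012816 r 90.10245527265698
row [0.1  0.01 0.86] [0.02 0.01 0.34]
F [1.82 0.76 1.37] w 33.979373936776106 g 1.0969658195972443 j6 -0.3502256381751554
```

send_rows(rows="0 -0.4 0 0 0 0.25 0.2;0 -0.4 0 0 0 0.25 0.2")

```text
time_s: 9.18
ee_pos: [0.5186, -0.079, 0.0759]
tool_rot: [0.669, 0.744, 0.0, 0.0]
wrist_force: [2.4, 0.4, 0.2]
gripper_width: 0.0342
gripper_force: 1.1
```

send_rows(rows="0 -0.4 0 0 0 0.25 0.2;0 -0.4 0 0 0 0.25 0.2")

```text
time_s: 9.35
ee_pos: [0.5182, -0.079, 0.0759]
tool_rot: [0.67, 0.742, 0.0, 0.0]
wrist_force: [2.0, 1.4, 0.2]
gripper_width: 0.0341
gripper_force: 1.4
```

```bash
python3 go.py 34 75
```

```text
t 9.35 pos [518.22 -78.96  75.88] swing 33.49363438304131 r 90.07702068344217
row [0.08 0.8  0.88] [ 0.02  0.   -0.16]
F [2.03 1.39 0.15] w 34.127663390946715 g 1.4301002025604248 j6 -0.3420018459076351
```

send_rows(rows="0 -0.5 0 0 0 0.3 0.2;0 -1 0 0 0 0.6 0.2")

```text
time_s: 9.52
ee_pos: [0.5177, -0.079, 0.076]
tool_rot: [0.674, 0.739, 0.001, 0.001]
wrist_force: [6.7, 3.8, -0.5]
gripper_width: 0.0342
gripper_force: 3.6
```

```bash
python3 go.py 34 75; python3 - <<'E'
from workcell import viewer
import cv2,numpy as np
im=viewer.read_camera("side")[215:265,305:355,::-1]
cv2.imwrite("pics/z.png",cv2.resize(im,None,fx=11,fy=11,interpolation=cv2.INTER_CUBIC))
E
```

```text
t 9.5167 pos [517.67 -78.99  75.96] swing 33.14317471692085 r 90.04898355731581
row [0.06 1.34 0.97] [ 0.08  0.01 -0.77]
F [ 6.66  3.81 -0.51] w 34.184954932867086 g 3.567410409450531 j6 -0.3321054597362449
```

View pics/z.png

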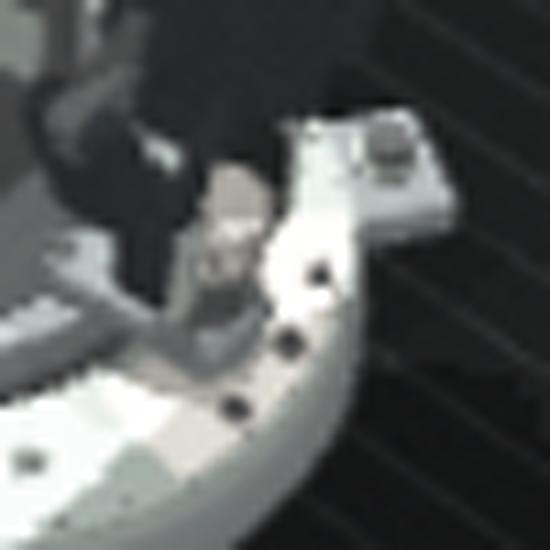

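There is a stop on both sides (6 N forward, 7.7 N back, about 3 mm of play, midpoint about 36°), and the knob top at (238,185) fits the home height. I centre, open and withdraw.

send_rows(rows="0 1.5 0 0 0 -1 0.2;0 4 0 0 0 -2.5 0.2;0 4 0 0 0 -2.5 0;0 4 0 0 0 -2.5 -0.2;0 4 0 0 0 -2.5 -0.2;0 4 0 0 0 -2.5 -0.2;0 4 0 0 0 -2.5 -0.2;0 4 -10 0 0 -2.5 -0.2")

```text
time_s: 10.23
ee_pos: [0.5201, -0.0785, 0.0847]
tool_rot: [0.658, 0.753, -0.001, -0.001]
wrist_force: [-0.0, -0.5, 0.3]
gripper_width: 0.0516
gripper_force: 0.0
```

send_rows(rows="0 0 -20 0 0 0 -0.2;0 0 -50 0 0 0 -0.2;0 0 -90 0 0 0 -0.2;0 0 -130 0 0 0 -0.2;-40 0 -130 0 0 0 -0.2;-80 0 -130 0 0 0 -0.2;-120 0 -130 0 0 0 -0.2;-160 0 -130 0 0 0 -0.2")

```text
time_s: 10.9
ee_pos: [0.5426, -0.2389, 0.2171]
tool_rot: [0.657, 0.753, 0.0, 0.001]
wrist_force: [1.0, 0.2, 1.0]
gripper_width: 0.0512
gripper_force: 0.0
```

```bash
python3 go.py 36 75; python3 - <<'E'
from workcell import viewer
import cv2,numpy as np
a=viewer.read_camera("top")[160:260,265:365,::-1];b=viewer.read_camera("side")[195:295,265:365,::-1]
cv2.imwrite("pics/end.png",cv2.resize(np.hstack([a,b]),None,fx=4,fy=4,interpolation=cv2.INTER_CUBIC))
E
```

```text
t 10.9 pos [ 542.65 -238.94  217.12] swing 35.540918398640585 r 251.8157596844992
row [161.92   1.28 142.  ] [ 0.05  0.04 -0.21]
F [1.01 0.17 1.02] w 51.2454700012851 g 0.0 j6 -0.6291474852361765
```

View pics/end.png

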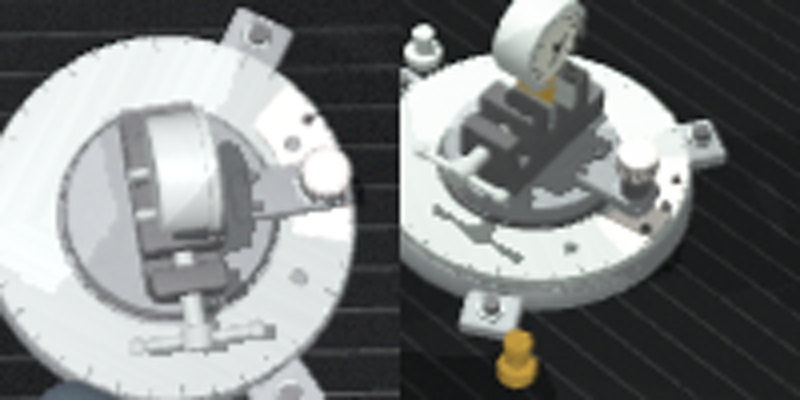

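Top: knob top at about (325,173), second hole visible at (291,144), parking hole empty at (298,275). Side: knob top at about (640,155).

```bash
python3 - <<'E'
from h import *
np.set_printoptions(precision=4,suppress=True)
f=lambda x,y,a,b:(a+(x+.5)/4-.5,b+(y+.5)/4-.5)
t=f(325,173,265,160);s=f(240,155,265,195)
C=np.array([.5096,.0107]);k=tri(t,s)
for P in(k,atz("top",t,.0985),atz("top",t,.107),atz("side",s,.0985),atz("side",s,.107)):
    d=P[:2]-C;print(P,np.hypot(*d),np.degrees(np.arctan2(d[1],d[0]))+118)
# edges of knob silhouette brightness column in side view, both times
import cv2
b=cv2.imread("pics/end.png",0);print(b[120:230:4,400+238])
E
```

```text
[ 0.5207 -0.0784  0.0941] 0.08981777976010265 35.08263167071692
[ 0.5189 -0.0772  0.0985] 0.0883585445939296 34.05615075397496
[ 0.5171 -0.0758  0.107 ] 0.08683376721707456 32.93197832766046
[ 0.5182 -0.0815  0.0985] 0.09259254412075756 33.324419795519916
[ 0.5117 -0.0866  0.107 ] 0.09735307311468988 29.23356241154039
[252 252 252 252 252 253 254 254 254 254 254 255 195 132 113 133 105  69
  65  70  90  97 120 111 117 155 168 144]
```

```bash
python3 -c "
from workcell import order
print(order.job_done())"
```

```text
the job is handed in; nothing more can be done
None
```

The job is handed in: the vise is swung about 36° anticlockwise with the pin in the first hole of the index sector, judged by a stop felt in both directions and a measured knob height that fits fully home, and the gripper is clear of everything.

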